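# Stack an empty parts bin on a filled one, turned half round with its toe hooked in

### The job

Two empty stack-nest parts bins stand nested one in the other, and a third bin of the same kind beside them holds finished parts. Lift the upper empty bin out of the nest and stack it on the filled bin, turned half round from the way that one faces: hook its toe through the slot under the filled bin's rear rim bar, then let its other end down onto the two front corner ledges, so that it sits level and fully down. Set it down gently without dropping either end, let go, leave the filled bin and the other empty bin about where they stand, and do not press on the finished parts or disturb the other things on the bench.

Things in the scene. Friction and masses are not known exactly. Their poses are not given: they have to be found in the camera images.
- empty_top: The bin to move, upper one of the nested pair; all three bins are alike, grey plastic. Origin: centre of the underside; x runs from the low open front to the rear, y across, z up. Rim 170 (x) by 150, rim top z 75; walls 3, tapering to 134.5 x 114.5 at the underside. 0.18 to 0.31 kg. Same way round a bin nests 24 above the one below with 1 mm play; turned half round it stacks 58 above.
- empty_top_toe (a point): Middle of the lower front edge of the toe of empty_top, at (-82, 0, 0) in its frame. The toe is a flat tongue at floor level, 4 thick (z 0 to 4), 56 wide, standing 15 out from the front wall. Let straight down, it would land on the rim bar of the bin below, so the bin goes on toe first, tipped toe-down by 8 to 15 degrees, and is then levelled.
- empty_top_rear (a point): Middle of the rear bottom edge of empty_top, at (67, 0, 0) in its frame; when stacked this edge rests on the two front corner ledges of the bin below
- empty_top_grip (a point): Grasp point at (0, 0, 60) on empty_top, above its centre of mass: the straight-sided top rib of a raised hollow grip, 48 long (x), 16 thick (y), z 50 to 70; grasp it across y. Below z 50 the grip widens, to 40 thick at the floor. The side walls leave 55 free on each side of the rib at z 60; inside of the rim at |y| 66
- filled_bin: The bin that stands alone with finished parts in it; same shape and frame as empty_top. About 0.6 kg with its parts, loose on the bench: a sideways push of 3 to 5 N slides it
- filled_bin_bar (a point): Middle of the lower inner edge of the rear rim bar of filled_bin, at (75.6, 0, 67) in its frame. The bar is 8 tall (z 67 to 75) and reaches out to x 85; at its top its inner face is at x 77. Under it is the slot through the 3 thick rear wall: z 58 to 67, 64 wide. The toe goes out through it along +x until the front wall meets the bar (6.5 beyond centred) and rests on the sill at z 58.
- filled_bin_ledge_left (a point): Middle of the front corner ledge of filled_bin on its +y side, at (-63, 50, 58) in its frame: flat, x -69 to -53, |y| 40 to 59, bounded in front and outside by corner stops up to the rim (z 75) that lean outward. They leave the bottom edge of a centred bin 2 mm of play to the front and to each side.
- filled_bin_ledge_right (a point): The same on its -y side, at (-63, -50, 58)
- empty_low: The lower bin of the nested pair, same shape and frame, 0.25 kg, loose on the bench; empty_top starts nested in it, facing the same way
- knob_part: Turned wooden drawer knob, 34 across, 40 tall, standing in the filled bin; origin under its centre
- bracket_part: Steel angle bracket, 50 x 26, 40 tall, standing in the filled bin; origin under its centre
- cutout_part: Stepped plywood piece, 70 x 26, 36 tall, lying in the filled bin; origin under its centre. No part reaches above the ledges
- glue_bottle: White glue bottle, 54 across, 125 tall, on the bench; origin under its centre
- stain_tin: Steel tin, 68 across, 85 tall, on the bench; origin under its centre
- sanding_block: Cork sanding block, 100 x 60 x 32; origin under its centre
- try_square: Try square lying flat, wooden stock 120 long (x), steel blade 150 long towards -y; origin under the stock's centre
Mind the look-alikes: they are no part of the job. What is shaped like the empty_top but green is not meant. Leave any yellow look-alike of the empty_low alone.

How it is judged:
By the outcome, as a careful person would: the job done as asked, in the order asked, and still so for the second after the job is handed in, with the robot touching nothing.
It also fails if it takes over 51 s, if anything falls off the work surface, if the arm or the gripper's body presses on something with over 40 N, if the wrist force passes 120 N, or if a joint passes its speed limit or range.

### The arm

A 7-joint arm with a two-finger parallel gripper is mounted at the origin on the work surface. World frame = base frame: x ahead of the robot, y to its left, z up, the work surface at z = 0. Lengths are in m, angles in rad, forces in N, time in s.
With the tool pointing down it reaches from about 0.425 to 0.875 m from the base axis. Payload 4.7 kg.
Tool frame: the origin (TCP) lies on the centre line of the jaws, within the pads' length; the fingertips stand ahead of it and the grasp point (between the pads) lies 8 mm behind it (ctrl.finger_overhang is the x of the fingertips in the tool frame, in m); x points along the fingers, z is the direction in which the jaws open and shut, and the axes are right-handed (so a half turn about x gives the same grasp; the last joint's range is limited). The gripper opens to 87 mm and grips with 3 to 60 N. Pads are 19 mm wide; open, the fingers measure 117 mm over their backs; the gripper's body (75 mm by 190 mm) begins 51 mm behind the grasp point.
Start: joints at [-1.088, 0.321, -0.07, 1.45, 0.023, 1.371, -0.057], TCP at [0.294, 0.58, 0.234] pointing down, gripper open.
Joint ranges: [-2.86, 2.86], [-0.3, 2.09], [-1.38, 1.24], [0.06, 2.45], [-1.56, 4.7], [0.09, 2.05], [-2.69, 2.69]. Speed limits (rad/s): [2.57, 2.57, 3.14, 3.14, 3.14, 3.14, 3.14].

### API

Orientations are given as a rotation vector (axis times angle).
In Python, from bench import readout, viewer, job, nets, ctrl gives the robot as it stands.
- The arm moves only by the shell command python3 -m creep 'ROWS' [FORCE]. ROWS is JSON, a list of rows, each an object with "linear": the shift along the tool's x, y, z in m, a list of three; "twist": the turn, a rotation vector about the tool's x, y, z in degrees, a list of three; "fingers": the gripper's target within -1 to 1 (shut at 1, half-way at 0, fully open at -1). A call has 1 to 8 rows; each row is the pose to reach, as a shift and turn from the pose commanded when the call began, along the tool's axes at that moment; what a row does not reach only later rows make up. A row lasts 1/12 s, in which the tool goes at most 41.7 mm and 7.16 degrees, less where a joint would pass 70% of its speed; a pose out of reach is approached as far as the arm can. A call with a gripper value outside its range is refused whole. The fingers move at their own pace and stop on an object; FORCE is the grip in N (left out, the last holds). Time passes only in rows, so rows that repeat a pose let the fingers close. It gives the time, the measured TCP pose, the force and the opening at its end, in the units of the state.
- readout.get_state(): the state, without advancing time (a new reading comes with each control period).
- viewer.get_image(name): name is "scene" or "top"; returns (picture, depth): 384x512x3 uint8, red, green, blue; 384x512 float32, m along the optical axis (not along the pixel's ray), 0 where there is no reading.
- viewer.camera_params(name): a dict with "K" (3x3 intrinsics, pixels), "cam_to_world" (4x4, takes a point from camera to world coordinates). Camera axes: x right, y down, z forward; pixel columns grow to the right and rows downward; lengths in m; the calibration is good to about 2 mm. A picture is of the moment at which its call begins. camera_params takes no time and is no camera call.
- job.close_job(): hands the job in, once; it reports no verdict.
Trained networks look in the newest picture that a camera, given by its name, has taken for a name from the list of things; names that differ only in an ending like _2 or _b are one class to them, and where a whole thing is asked for, a point or a joint stands for the part that bears it (a point fixed in the world has none). Each returns a list of dicts, best first, with "conf" (0 to 1); they miss things now and then, are a little off and sometimes report something else, mostly with a low value. They report only what shows in the picture. A call takes as long as a camera call. They do not tell look-alikes from the thing itself.
- nets.boxes_of(camera, label): "centre" ([x, y, z] in m, in world coordinates, good to about 4 mm: the middle of the surface that is visible of it).
- nets.place_of(camera, label): "centre" ([x, y, z] in m, in world coordinates, good to about 4 mm: a listed point, or the origin of a listed thing).
The state is a dict: "time": time; "joint_positions": joint angles; "qd": joint speeds; "joint_torque": joint torques, N m; "position": TCP position; "tool_rot": TCP orientation; "ft_force": force on the tool from outside, world axes, zero at the start; "torque": the same for the moment, N m; "grip_width": opening from 0.0 (shut) to 1.0 (fully open).
Only numpy, scipy, OpenCV 4.12 (cv2) and the standard library are available. Lean on these libraries where they do the work, as an engineer would, in place of code of your own. Each camera call takes 0.05 s, during which the arm holds its last target.

## Working session

There is one attempt and no reset: what is moved stays moved. The work goes in short steps, Python scripts to look and compute and a shell command to move; the robot and the scene stay as the last step left them, time stands still between calls to the robot, and variables do not carry over. Pictures are saved under pics/ and viewed, and the job is handed in when it is done.

```bash
ls; mkdir -p pics; cat > h.py <<'E'
import numpy as np,cv2
from bench import readout, viewer, job, nets, ctrl
from scipy.spatial.transform import Rotation as R
def snap(n,f):
    im,d=viewer.get_image(n); cv2.imwrite('pics/'+f+'.png',im[:,:,::-1]); np.savez('pics/'+f+'.npz',im=im,d=d)
    return im,d
def cloud(n,d):
    p=viewer.camera_params(n);K=p['K'];T=np.array(p['cam_to_world'])
    v,u=np.mgrid[:d.shape[0],:d.shape[1]]
    P=np.stack([(u-K[0][2])/K[0][0]*d,(v-K[1][2])/K[1][1]*d,d],-1)
    return P@T[:3,:3].T+T[:3,3]
E
python3 - <<'E'
from h import *
s=readout.get_state()
for k in s: print(k,np.round(s[k],4))
print(ctrl.finger_overhang, [a for a in dir(ctrl) if a[0]!='_'])
print(R.from_rotvec(s['tool_rot']).as_matrix().round(3))
for n in('scene','top'):
    snap(n,n+'0'); p=viewer.camera_params(n); print(n,np.round(p['K'],1).tolist(),np.round(p['cam_to_world'],3).tolist())
E
```

```text
pics
time 0.0
joint_positions [-1.0879  0.3218 -0.0701  1.4517  0.0226  1.3707 -0.0569]
qd [ 0.0009 -0.0002  0.002  -0.0004 -0.001   0.0022 -0.0004]
joint_torque [ 2.00000e-04 -4.91286e+01 -4.04100e-01 -3.12524e+01 -6.39000e-02
  4.38000e-02  2.00000e-04]
position [0.2935 0.5794 0.2324]
tool_rot [-0.8585  1.3968  0.8567]
ft_force [-0.3028  0.1726 -0.3068]
torque [ 0.0107 -0.0086  0.0292]
grip_width 0.9997
0.011 ['MotionError', 'finger_overhang']
[[-0.001 -0.892  0.452]
 [-0.002  0.452  0.892]
 [-1.    -0.    -0.002]]
scene [[443.2, 0.0, 253.5], [0.0, 443.2, 199.6], [0.0, 0.0, 1.0]] [[-0.562, 0.704, -0.435, 0.989], [0.827, 0.485, -0.284, 0.314], [0.011, -0.519, -0.854, 1.015], [0.0, 0.0, 0.0, 1.0]]
top [[437.9, 0.0, 257.0], [0.0, 437.9, 188.5], [0.0, 0.0, 1.0]] [[0.006, -0.996, 0.087, 0.44], [-1.0, -0.006, 0.0, -0.008], [0.0, -0.087, -0.996, 1.184], [0.0, 0.0, 0.0, 1.0]]
```

View pics/top0.png

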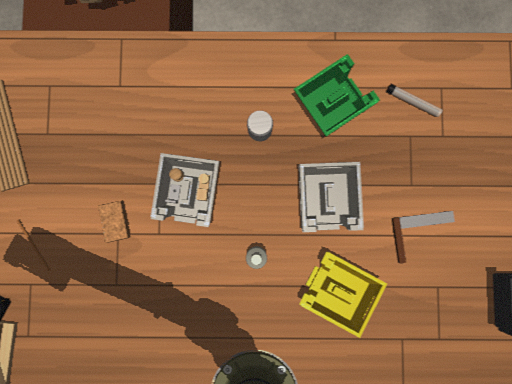

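View pics/scene0.png

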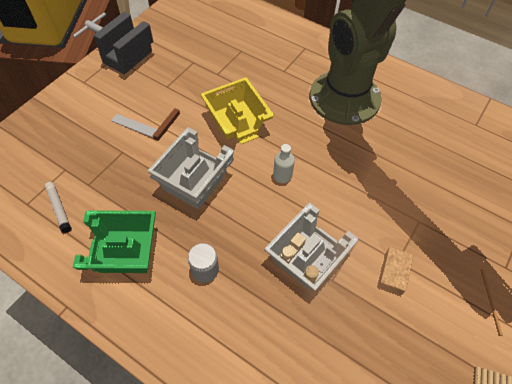

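The top view shows the filled bin at about (185,190) and the nested pair at about (331,197), both with their open fronts towards the robot (down in the picture). The green and yellow look-alikes are at (335,95) and (343,292). Next I'll measure both grey bins from depth.

```bash
python3 - <<'E'
from h import *
for n in('top','scene'):
    z=np.load(f'pics/{n}0.npz'); P=cloud(n,z['d']); im=z['im']
    if n=='top':
        for nm,(u,v) in dict(f=(185,190),n=(331,197)).items():
            c=im[v-55:v+55,u-55:u+55,::-1]; cv2.imwrite(f'pics/crop_{nm}.png',cv2.resize(c,(600,600),interpolation=cv2.INTER_CUBIC))
    pts=P.reshape(-1,3)
    for nm,c,zr in(('filled',(0.47,0.17),.075),('nest',(0.46,-.17),.099)):
        m=(abs(pts[:,0]-c[0])<.13)&(abs(pts[:,1]-c[1])<.13)&(abs(pts[:,2]-zr)<.006)
        q=pts[m]; 
        print(n,nm,m.sum(),'zmed',np.median(q[:,2]),cv2.minAreaRect((q[:,:2]*1000).astype(np.float32)))
for l in('filled_bin','empty_top','empty_low','empty_top_grip','empty_top_toe','filled_bin_bar','filled_bin_ledge_left','filled_bin_ledge_right','empty_top_rear'):
    for n in('top','scene'):
        print(l,n,[(np.round(r['centre'],3).tolist(),round(r['conf'],2)) for r in nets.place_of(n,l)[:4]])
E
```

```text
top filled 679 zmed 0.07418785517892568 ((528.8370971679688, 179.51007080078125), (151.1702880859375, 161.2433624267578), 82.49124145507812)
top nest 762 zmed 0.09913090587866003 ((512.1111450195312, -190.7938995361328), (161.56214904785156, 150.79200744628906), 2.2171525955200195)
scene filled 704 zmed 0.07385543100169073 ((527.7525634765625, 180.99017333984375), (150.74630737304688, 163.8824462890625), 82.68838500976562)
scene nest 645 zmed 0.09784989824462431 ((509.3955078125, -189.17047119140625), (165.1783905029297, 153.2088165283203), 1.9495009183883667)
filled_bin top [([0.532, 0.178, 0.006], 0.96)]
filled_bin scene [([0.529, 0.182, 0.0], 0.88)]
empty_top top [([0.515, -0.192, 0.021], 0.64), ([0.783, -0.21, 0.0], 0.56), ([0.356, -0.004, -0.002], 0.3)]
empty_top scene [([0.779, -0.21, -0.003], 0.86), ([0.512, -0.189, 0.023], 0.74), ([0.532, 0.18, -0.003], 0.61), ([0.576, 0.213, 0.007], 0.33)]
empty_low top []
empty_low scene [([0.513, -0.19, 0.0], 0.72), ([0.274, -0.22, -0.001], 0.55)]
empty_top_grip top [([0.514, -0.188, 0.082], 0.74)]
empty_top_grip scene [([0.514, -0.19, 0.079], 0.91), ([0.784, -0.211, 0.059], 0.56)]
empty_top_toe top [([0.433, -0.194, 0.025], 0.86), ([0.827, -0.28, -0.004], 0.75), ([0.572, 0.21, 0.007], 0.7), ([0.509, -0.19, 0.018], 0.51)]
empty_top_toe scene [([0.826, -0.274, 0.001], 0.96), ([0.433, -0.188, 0.026], 0.64)]
filled_bin_bar top [([0.609, 0.174, 0.067], 0.72)]
filled_bin_bar scene [([0.605, 0.171, 0.069], 0.69)]
filled_bin_ledge_left top [([0.476, 0.236, 0.055], 0.72)]
filled_bin_ledge_left scene [([0.472, 0.238, 0.054], 0.96)]
filled_bin_ledge_right top [([0.463, 0.138, 0.059], 0.57)]
filled_bin_ledge_right scene [([0.459, 0.139, 0.062], 0.63)]
empty_top_rear top [([0.584, -0.185, 0.024], 0.57), ([0.739, -0.156, -0.004], 0.55), ([0.408, -0.385, -0.0], 0.31)]
empty_top_rear scene [([0.744, -0.159, 0.0], 0.68), ([0.582, -0.186, 0.026], 0.63)]
```

```bash
python3 -c "
import cv2,numpy as np
a=cv2.imread('pics/crop_f.png');b=cv2.imread('pics/crop_n.png')
cv2.imwrite('pics/crops.png',cv2.resize(np.hstack([a,b]),(800,400)))"
```

```text
(no output)
```

View pics/crops.png

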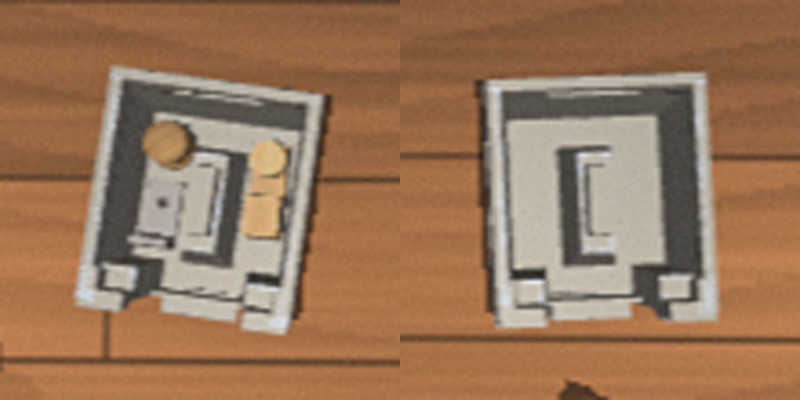

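```bash
python3 - <<'E'
from h import *
for nm,c,yaw,z0 in(('filled',(.5305,.180),-7.4,0),('nest',(.513,-.190),2.1,.024)):
  a=np.radians(yaw); Rm=np.array([[np.cos(a),np.sin(a)],[-np.sin(a),np.cos(a)]])
  for n in('top','scene'):
    P=cloud(n,np.load(f'pics/{n}0.npz')['d']).reshape(-1,3)
    q=np.c_[(P[:,:2]-c)@Rm.T,P[:,2]-z0]*1000
    q=q[(abs(q[:,0])<110)&(abs(q[:,1])<95)]
    t=abs(q[:,2]-74.5)<5
    b=q[t&(abs(q[:,1])<55)&(q[:,0]>40)]; print(nm,n,'bar x pct',np.percentile(b[:,0],[2,25,50,75,98]).round(1),len(b), 'slope',np.polyfit(b[:,1],b[:,0],1).round(3))
    for s in(1,-1):
        b=q[t&(s*q[:,1]>55)&(abs(q[:,0])<50)]; print('  side',s,np.percentile(b[:,1],[2,25,50,75,98]).round(1),'slope',np.polyfit(b[:,0],b[:,1],1).round(3))
        b=q[t&(s*q[:,1]>40)&(q[:,0]<-50)]; print('  frontstop xmin',np.percentile(b[:,0],[0,2,10]).round(1))
        b=q[(abs(q[:,2]-58)<4)&(s*q[:,1]>38)&(s*q[:,1]<61)&(q[:,0]<-45)]; print('  ledge x',np.percentile(b[:,0],[5,50,95]).round(1),'y',np.percentile(b[:,1],[5,50,95]).round(1),len(b))
    b=q[(abs(q[:,2]-70)<5)&(abs(q[:,1])<20)&(abs(q[:,0])<40)]; print('  grip',b.min(0).round(1),b.max(0).round(1),b.mean(0).round(1))
    b=q[(abs(q[:,2]-4)<4)&(abs(q[:,1])<32)&(q[:,0]<-70)]; print('  toe',b[:,0].min() if len(b) else None, b[:,1].min().round(1),b[:,1].max().round(1))
E
```

```text
filled top bar x pct [78.5 80.4 83.  85.4 87.7] 159 slope [4.0000e-03 8.3002e+01]
  side 1 [64.5 66.3 68.9 71.4 74.1] slope [-4.0000e-03  6.8981e+01]
  frontstop xmin [-81.7 -81.4 -79.6]
  ledge x [-66.8 -58.5 -50.5] y [39.2 48.5 58.6] 61
  side -1 [-76.1 -74.4 -72.1 -69.7 -67.7] slope [-3.0000e-03 -7.2052e+01]
  frontstop xmin [-82.3 -81.9 -79.8]
  ledge x [-66.1 -58.2 -50.5] y [-59.1 -50.4 -41.8] 52
  grip [-21.3  -9.6  65.3] [26.6  7.3 74.8] [ 2.  -1.6 70.2]
  toe -109.74947213894825 -31.5 31.6
filled scene bar x pct [78.  80.2 82.4 85.2 86.8] 192 slope [5.0000e-03 8.2586e+01]
  side 1 [67.1 69.2 71.6 73.9 75.7] slope [-5.0000e-03  7.1579e+01]
  frontstop xmin [-84.9 -84.1 -81.9]
  ledge x [-68.7 -59.8 -51.2] y [41.4 51.2 59.6] 67
  side -1 [-74.2 -71.4 -69.  -66.5 -64.9] slope [ -0.    -69.249]
  frontstop xmin [-84.7 -83.7 -82. ]
  ledge x [-70.7 -60.8 -50.6] y [-59.6 -49.5 -39.1] 77
  grip [-23.4  -7.5  65.2] [26.5  9.1 74.2] [ 1.9  1.  69.3]
  toe -109.7439840600766 -31.6 30.4
nest top bar x pct [78.5 80.4 82.9 85.4 87.8] 171 slope [-4.0000e-03  8.2962e+01]
  side 1 [66.  67.9
[... 198 characters left out ...]
7.0824e+01]
  frontstop xmin [-81.6 -79.9 -79.2]
  ledge x [-67.  -57.1 -49.3] y [-59.6 -49.5 -40.3] 57
  grip [-21.   -9.   66.2] [26.7  7.6 74.8] [ 3.1 -0.7 71. ]
  toe -78.77163158222912 -28.5 26.7
nest scene bar x pct [78.  80.9 83.3 85.9 87.2] 156 slope [-2.000e-03  8.321e+01]
  side 1 [67.  70.3 73.3 75.  77.2] slope [7.0000e-03 7.2698e+01]
  frontstop xmin [-86.  -83.7 -82.1]
  ledge x [-68.6 -59.6 -50.7] y [41.3 49.1 56.8] 41
  side -1 [-74.6 -70.7 -67.8 -65.7 -62.8] slope [ 1.6000e-02 -6.8224e+01]
  frontstop xmin [-85.  -83.2 -80.3]
  ledge x [-71.  -60.5 -49.8] y [-59.6 -49.  -38.7] 66
  grip [-22.4  -6.6  65. ] [26.  10.9 74. ] [ 2.4  2.6 69.6]
  toe -79.09864447092237 -25.4 10.4
```

```bash
cat >> h.py <<'E'
def toolR(head):  # deg, tool down, z axis heading
    a=np.radians(head); z=np.array([np.cos(a),np.sin(a),0]); x=np.array([0,0,-1.]); return np.c_[x,np.cross(z,x),z]
def goal(pos,Rg,show=True):
    s=readout.get_state(); Rc=R.from_rotvec(s['tool_rot']).as_matrix()
    print('lin',(Rc.T@(np.array(pos)-s['position'])).round(4).tolist(),'twist',np.degrees(R.from_matrix(Rc.T@Rg).as_rotvec()).round(2).tolist(), 'q',np.round(s['joint_positions'],2).tolist(),'t',s['time'],'ft',np.round(s['ft_force'],1).tolist())
E
python3 -c "
from h import *
goal([.5151,-.1889,.24],toolR(-87.6))"
```

```text
lin [-0.0064, -0.5448, -0.5858] twist [150.74, 0.0, -0.0] q [-1.09, 0.32, -0.07, 1.45, 0.02, 1.37, -0.06] t 1.0 ft [0.5, -0.0, 0.2]
```

```bash
python3 -m creep '[{"linear":[0,-0.025,-0.027],"twist":[7,0,0],"fingers":-0.1},{"linear":[0,-0.05,-0.054],"twist":[14,0,0],"fingers":-0.1},{"linear":[-0.002,-0.075,-0.081],"twist":[21,0,0],"fingers":-0.1},{"linear":[-0.002,-0.1,-0.108],"twist":[28,0,0],"fingers":-0.1},{"linear":[-0.003,-0.125,-0.135],"twist":[35,0,0],"fingers":-0.1},{"linear":[-0.003,-0.15,-0.162],"twist":[42,0,0],"fingers":-0.1},{"linear":[-0.003,-0.175,-0.189],"twist":[49,0,0],"fingers":-0.1},{"linear":[-0.003,-0.2,-0.216],"twist":[56,0,0],"fingers":-0.1}]'
python3 -c "
from h import *
goal([.5151,-.1889,.24],toolR(-87.6))"
```

```text
time: 1.67
position: [0.3748, 0.2951, 0.2368]
tool_rot: [-0.093, 1.568, 0.094]
ft_force: [0.5, 0.4, -0.2]
grip_width: 0.568
lin [-0.0035, -0.4972, 0.082] twist [94.4, -0.01, -0.06] q [-0.88, -0.05, 0.15, 1.86, 0.01, 1.33, -0.61] t 1.6667 ft [0.5, 0.4, -0.2]
```

```bash
python3 -m creep '[{"linear":[0,-0.035,0.006],"twist":[7,0,0],"fingers":-0.1},{"linear":[0,-0.07,0.012],"twist":[14,0,0],"fingers":-0.1},{"linear":[0,-0.105,0.018],"twist":[21,0,0],"fingers":-0.1},{"linear":[0,-0.14,0.024],"twist":[28,0,0],"fingers":-0.1},{"linear":[0,-0.175,0.03],"twist":[35,0,0],"fingers":-0.1},{"linear":[0,-0.21,0.036],"twist":[42,0,0],"fingers":-0.1},{"linear":[0,-0.245,0.042],"twist":[49,0,0],"fingers":-0.1},{"linear":[0,-0.28,0.048],"twist":[56,0,0],"fingers":-0.1}]'
python3 -c "
from h import *
goal([.5151,-.1889,.24],toolR(-87.6))"
```

```text
time: 2.33
position: [0.4572, 0.0232, 0.2369]
tool_rot: [0.672, 1.464, -0.67]
ft_force: [-0.0, -0.4, 0.3]
grip_width: 0.55
lin [-0.0032, -0.0948, 0.1984] twist [38.4, -0.02, -0.07] q [-0.57, -0.12, 0.43, 1.91, 0.05, 1.34, -1.01] t 2.3333 ft [-0.0, -0.4, 0.3]
```

```bash
python3 -m creep '[{"linear":[0,-0.016,0.033],"twist":[6.4,0,0],"fingers":-0.1},{"linear":[0,-0.032,0.066],"twist":[12.8,0,0],"fingers":-0.1},{"linear":[0,-0.048,0.099],"twist":[19.2,0,0],"fingers":-0.1},{"linear":[0,-0.064,0.132],"twist":[25.6,0,0],"fingers":-0.1},{"linear":[0,-0.08,0.165],"twist":[32,0,0],"fingers":-0.1},{"linear":[0,-0.0948,0.1984],"twist":[38.4,0,0],"fingers":-0.1},{"linear":[0,-0.0948,0.1984],"twist":[38.4,0,0],"fingers":-0.1},{"linear":[0,-0.0948,0.1984],"twist":[38.4,0,0],"fingers":-0.1}]'
python3 -c "
from h import *
goal([.5151,-.1889,.083],toolR(-87.6))
snap('scene','s1');snap('top','t1')"
```

```text
time: 3.0
position: [0.5157, -0.1893, 0.2364]
tool_rot: [1.176, 1.229, -1.178]
ft_force: [0.3, 1.5, 0.1]
grip_width: 0.548
lin [0.1534, -0.0005, -0.0006] twist [0.1, 0.07, 0.04] q [-0.33, 0.11, 0.69, 1.72, -0.07, 1.33, -1.16] t 3.0 ft [0.3, 1.5, 0.1]
```

View pics/s1.png

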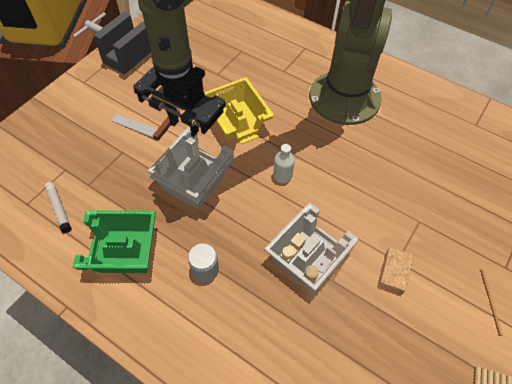

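The gripper is centred over the nest, with open fingers at about (185,130). Next I'll descend and grip.

```bash
python3 -m creep '[{"linear":[0.03,0,0],"twist":[0,0,0],"fingers":-0.1},{"linear":[0.06,0,0],"twist":[0,0,0],"fingers":-0.1},{"linear":[0.09,0,-0.0005],"twist":[0,0,0],"fingers":-0.1},{"linear":[0.115,0,-0.0005],"twist":[0,0,0],"fingers":-0.1},{"linear":[0.13,0,-0.0005],"twist":[0,0,0],"fingers":-0.1},{"linear":[0.143,0,-0.0005],"twist":[0,0,0],"fingers":-0.1},{"linear":[0.152,0,-0.0005],"twist":[0,0,0],"fingers":-0.1},{"linear":[0.153,0,-0.0005],"twist":[0,0,0],"fingers":-0.1}]' 25
python3 -m creep '[{"linear":[0,0,0],"twist":[0,0,0],"fingers":0.2},{"linear":[0,0,0],"twist":[0,0,0],"fingers":0.5},{"linear":[0,0,0],"twist":[0,0,0],"fingers":0.8},{"linear":[0,0,0],"twist":[0,0,0],"fingers":1},{"linear":[0,0,0],"twist":[0,0,0],"fingers":1},{"linear":[0,0,0],"twist":[0,0,0],"fingers":1},{"linear":[0,0,0],"twist":[0,0,0],"fingers":1}]' 30
```

```text
time: 3.77
position: [0.5155, -0.1849, 0.0823]
tool_rot: [1.172, 1.235, -1.173]
ft_force: [-0.1, -0.2, 1.1]
grip_width: 0.548
time: 4.35
position: [0.5168, -0.1873, 0.0844]
tool_rot: [1.174, 1.229, -1.173]
ft_force: [0.4, -1.8, 3.3]
grip_width: 0.242
```

```bash
python3 -m creep '[{"linear":[0,0,0],"twist":[0,0,0],"fingers":1},{"linear":[0,0,0],"twist":[0,0,0],"fingers":1},{"linear":[0,0,0],"twist":[0,0,0],"fingers":1},{"linear":[0,0,0],"twist":[0,0,0],"fingers":1}]' 30
python3 -c "
from h import *
goal([.5151,-.1889,.083],toolR(-87.6))
print(R.from_rotvec(readout.get_state()['tool_rot']).as_matrix().round(4))
snap('scene','s2');snap('top','t2')
c=cv2.imread('pics/s2.png')[60:240,110:290];cv2.imwrite('pics/s2c.png',cv2.resize(c,(600,600),interpolation=2))"
```

```text
time: 4.68
position: [0.5168, -0.1873, 0.0844]
tool_rot: [1.174, 1.229, -1.174]
ft_force: [-0.2, -3.5, 5.9]
grip_width: 0.246
lin [0.0014, -0.0018, 0.0015] twist [0.32, 0.07, -0.1] q [-0.28, 0.27, 0.67, 1.9, -0.19, 1.04, -1.06] t 4.6833 ft [-0.2, -3.5, 5.9]
[[ 0.0018  0.9989  0.0474]
 [-0.0012  0.0474 -0.9989]
 [-1.      0.0017  0.0012]]
```

View pics/s2c.png

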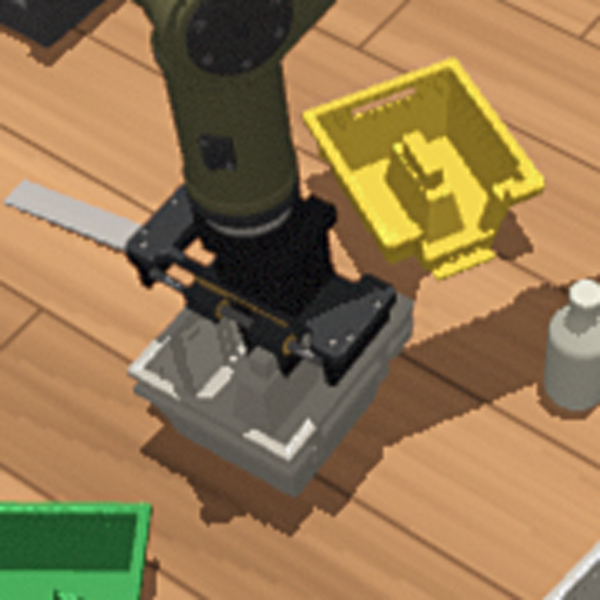

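```bash
python3 -m creep '[{"linear":[0,0,0],"twist":[0,0,0],"fingers":0.3},{"linear":[0,0,0],"twist":[0,0,0],"fingers":0.3},{"linear":[-0.004,0,0],"twist":[0,0,0],"fingers":0.3},{"linear":[-0.006,0,0],"twist":[0,0,0],"fingers":0.3},{"linear":[-0.006,0,0],"twist":[0,0,0],"fingers":0.3}]' 30
python3 -m creep '[{"linear":[0,0,0],"twist":[0,0,0],"fingers":0.6},{"linear":[0,0,0],"twist":[0,0,0],"fingers":0.8},{"linear":[0,0,0],"twist":[0,0,0],"fingers":1},{"linear":[0,0,0],"twist":[0,0,0],"fingers":1},{"linear":[0,0,0],"twist":[0,0,0],"fingers":1},{"linear":[0,0,0],"twist":[0,0,0],"fingers":1}]' 30
```

```text
time: 5.2
position: [0.5162, -0.1858, 0.0897]
tool_rot: [1.174, 1.232, -1.173]
ft_force: [-0.3, -0.3, 0.2]
grip_width: 0.348
time: 5.7
position: [0.516, -0.1868, 0.0895]
tool_rot: [1.174, 1.231, -1.174]
ft_force: [0.9, -1.9, -0.7]
grip_width: 0.184
```

Width 0.184 × 87 = 16 mm, so the pads are now on the straight part of the rib. Next I'll lift.

```bash
python3 -m creep '[{"linear":[0,0,0],"twist":[0,0,0],"fingers":1},{"linear":[-0.006,0,0],"twist":[0,0,0],"fingers":1},{"linear":[-0.015,0,0],"twist":[0,0,0],"fingers":1},{"linear":[-0.03,0,0],"twist":[0,0,0],"fingers":1},{"linear":[-0.05,0,0],"twist":[0,0,0],"fingers":1},{"linear":[-0.075,0,0],"twist":[0,0,0],"fingers":1},{"linear":[-0.1,0,0],"twist":[0,0,0],"fingers":1},{"linear":[-0.12,0,0],"twist":[0,0,0],"fingers":1}]' 40
python3 -m creep '[{"linear":[-0.02,0,0],"twist":[0,0,0],"fingers":1},{"linear":[-0.04,0,0],"twist":[0,0,0],"fingers":1},{"linear":[-0.04,0,0],"twist":[0,0,0],"fingers":1},{"linear":[-0.04,0,0],"twist":[0,0,0],"fingers":1}]' 40
python3 -c "
from h import *
goal([.5323,.1796,.25],toolR(82.75))
snap('scene','s3');snap('top','t3')
c=np.hstack([cv2.imread('pics/s3.png'),cv2.imread('pics/t3.png')]);cv2.imwrite('pics/st3.png',cv2.resize(c,(800,300)))"
```

```text
time: 6.37
position: [0.5163, -0.186, 0.2121]
tool_rot: [1.175, 1.231, -1.172]
ft_force: [0.7, 0.1, -2.4]
grip_width: 0.177
time: 6.7
position: [0.5166, -0.1861, 0.2507]
tool_rot: [1.175, 1.23, -1.172]
ft_force: [-0.4, -0.4, -2.5]
grip_width: 0.182
lin [0.0009, 0.0333, -0.3645] twist [-169.98, 0.21, -0.05] q [-0.34, 0.1, 0.69, 1.7, -0.07, 1.36, -1.16] t 6.7 ft [-0.4, -0.4, -2.5]
```

View pics/st3.png

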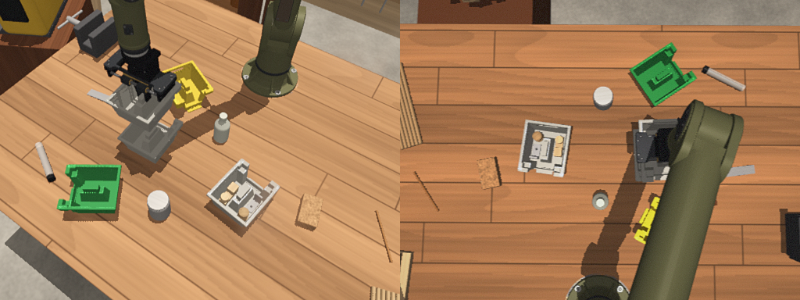

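```bash
python3 -m creep '[{"linear":[0,0.001,-0.013],"twist":[-6,0,0],"fingers":1},{"linear":[0,0.003,-0.029],"twist":[-13,0,0],"fingers":1},{"linear":[0,0.004,-0.044],"twist":[-20,0,0],"fingers":1},{"linear":[0,0.005,-0.059],"twist":[-27,0,0],"fingers":1},{"linear":[0,0.007,-0.074],"twist":[-34,0,0],"fingers":1},{"linear":[0,0.008,-0.089],"twist":[-41,0,0],"fingers":1},{"linear":[0,0.01,-0.104],"twist":[-48,0,0],"fingers":1},{"linear":[0,0.011,-0.119],"twist":[-55,0,0],"fingers":1}]' 40
python3 -c "
from h import *
goal([.5323,.1796,.25],toolR(82.75))"
```

```text
time: 7.47
position: [0.5204, -0.0659, 0.2477]
tool_rot: [0.436, 1.529, -0.437]
ft_force: [0.1, -0.0, -2.9]
grip_width: 0.182
lin [-0.0023, 0.2147, -0.1197] twist [-114.66, -0.2, -0.09] q [-0.45, 0.04, 0.54, 1.75, -0.02, 1.35, -0.46] t 7.4667 ft [0.1, -0.0, -2.9]
```

```bash
python3 -m creep '[{"linear":[0,0.0135,-0.0075],"twist":[-7,0,0],"fingers":1},{"linear":[0,0.027,-0.015],"twist":[-14,0,0],"fingers":1},{"linear":[0,0.04,-0.0225],"twist":[-21,0,0],"fingers":1},{"linear":[0,0.054,-0.03],"twist":[-28,0,0],"fingers":1},{"linear":[-0.001,0.067,-0.0375],"twist":[-35,0,0],"fingers":1},{"linear":[-0.001,0.08,-0.045],"twist":[-42,0,0],"fingers":1},{"linear":[-0.001,0.094,-0.0525],"twist":[-49,0,0],"fingers":1},{"linear":[-0.002,0.107,-0.06],"twist":[-56,0,0],"fingers":1}]' 40
python3 -c "
from h import *
goal([.5323,.1796,.25],toolR(82.75))"
```

```text
time: 8.13
position: [0.5266, 0.0565, 0.2495]
tool_rot: [-0.33, 1.549, 0.33]
ft_force: [-0.6, 0.5, -2.7]
grip_width: 0.177
lin [-0.0006, 0.1101, 0.0555] twist [-58.65, -0.16, -0.15] q [-0.55, 0.05, 0.41, 1.74, -0.02, 1.36, 0.29] t 8.1333 ft [-0.6, 0.5, -2.7]
```

```bash
python3 -m creep '[{"linear":[0,0.013,0.007],"twist":[-7,0,0],"fingers":1},{"linear":[0,0.026,0.014],"twist":[-14,0,0],"fingers":1},{"linear":[0,0.039,0.02],"twist":[-21,0,0],"fingers":1},{"linear":[0,0.052,0.027],"twist":[-28,0,0],"fingers":1},{"linear":[0,0.066,0.034],"twist":[-35,0,0],"fingers":1},{"linear":[0,0.08,0.041],"twist":[-42,0,0],"fingers":1},{"linear":[0,0.095,0.048],"twist":[-49,0,0],"fingers":1},{"linear":[0,0.11,0.0555],"twist":[-56,0,0],"fingers":1}]' 40
python3 -m creep '[{"linear":[0,0,0],"twist":[-2.6,0,0],"fingers":1},{"linear":[0,0,0],"twist":[-2.6,0,0],"fingers":1},{"linear":[0,0,0],"twist":[-2.6,0,0],"fingers":1}]' 40
python3 -c "
from h import *
goal([.5323,.1796,.25],toolR(82.75))
snap('scene','s4');snap('top','t4')
c=np.hstack([cv2.imread('pics/s4.png')[130:330,200:460],cv2.imread('pics/t4.png')[100:300,70:330]]);cv2.imwrite('pics/st4.png',cv2.resize(c,(800,308)))"
```

```text
time: 8.8
position: [0.5332, 0.179, 0.2495]
tool_rot: [-1.08, 1.29, 1.082]
ft_force: [0.2, 0.5, -2.4]
grip_width: 0.182
time: 9.05
position: [0.5336, 0.178, 0.25]
tool_rot: [-1.109, 1.273, 1.11]
ft_force: [-0.5, 0.0, -2.2]
grip_width: 0.182
lin [-0.0, 0.0015, 0.0014] twist [-0.52, -0.12, -0.13] q [-0.62, 0.13, 0.28, 1.66, -0.04, 1.37, 1.1] t 9.05 ft [-0.5, 0.0, -2.2]
```

View pics/st4.png

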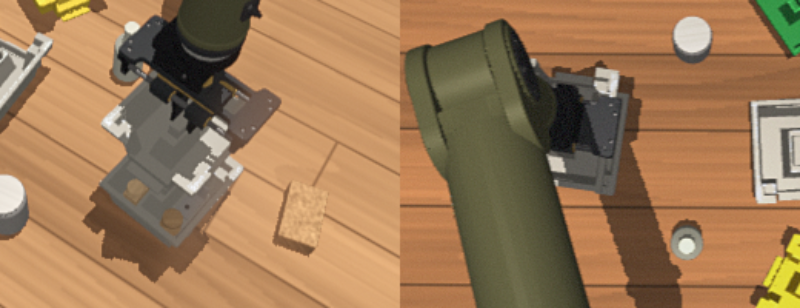

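```bash
cat > meas.py <<'E'
from h import *
def held(n,f,pos=None,rot=None):
    s=readout.get_state(); Rc=R.from_rotvec(s['tool_rot']).as_matrix(); p=np.array(s['position'])
    P=cloud(n,np.load(f'pics/{f}.npz')['d']).reshape(-1,3)
    t=(P-p)@Rc*1000
    return np.c_[t[:,1],-t[:,2],-t[:,0]+65.5]
E
python3 - <<'E'
from meas import *
for n,f in(('scene','s4'),('top','t4')):
    q=held(n,f); q=q[(abs(q[:,0])<110)&(abs(q[:,1])<95)&(q[:,2]>-10)&(q[:,2]<95)]
    t=abs(q[:,2]-75)<7
    for s in(1,-1):
        b=q[t&(s*q[:,1]>63)&(s*q[:,1]<80)&(abs(q[:,0])<78)]
        if len(b)>8: print(n,'side',s,len(b),np.percentile(b[:,1],[2,50,98]).round(1),'slope y(x)',np.polyfit(b[:,0],b[:,1],1).round(3),'z',np.median(b[:,2]).round(1),'z(x)',np.polyfit(b[:,0],b[:,2],1).round(3))
        b=q[t&(s*q[:,1]>38)&(q[:,0]<-50)]
        if len(b)>8: print(n,'front',s,len(b),np.percentile(b[:,0],[0,2,50]).round(1),np.median(b[:,2]).round(1))
    b=q[t&(abs(q[:,1])<60)&(q[:,0]>70)]
    if len(b)>8:print(n,'bar',len(b),np.percentile(b[:,0],[2,50,98]).round(1),'slope',np.polyfit(b[:,1],b[:,0],1).round(3),np.median(b[:,2]).round(1),'z(y)',np.polyfit(b[:,1],b[:,2],1).round(3))
    for s in (1,-1):
      b=q[(abs(q[:,2]-58)<4)&(s*q[:,1]>38)&(s*q[:,1]<61)&(q[:,0]<-45)&(q[:,0]>-75)]
      if len(b)>5: print('  ledge x',np.percentile(b[:,0],[5,50,95]).round(1),'y',np.percentile(b[:,1],[5,50,95]).round(1),'z',np.median(b[:,2]).round(1),len(b))
    b=q[(abs(q[:,2]-2)<7)&(abs(q[:,1])<40)&(q[:,0]<-66)&(q[:,0]>-95)]
    if len(b)>5: print('toe',len(b),np.percentile(b[:,0],[2,50]).round(1),np.percentile(b[:,1],[2,50,98]).round(1),'z',np.median(b[:,2]))
E
```

```text
scene side 1 204 [64.1 69.4 74.8] slope y(x) [8.0000e-03 6.9808e+01] z 73.4 z(x) [3.0000e-03 7.3331e+01]
scene front 1 177 [-87.8 -87.  -76.4] 73.2
scene side -1 189 [-75.5 -70.7 -64.1] slope y(x) [-2.2000e-02 -7.1627e+01] z 73.8 z(x) [3.0000e-03 7.3576e+01]
scene front -1 194 [-88.7 -86.8 -76.6] 73.5
  ledge x [-68.2 -61.7 -55.5] y [39.5 48.1 59.4] z 56.4 66
  ledge x [-65.5 -60.4 -55.3] y [-58.2 -49.2 -41. ] z 56.7 53
toe 219 [-84.3 -76.4] [-28.3  -0.7  27.7] z 2.5863447003976034
top side 1 175 [63.9 72.2 76.8] slope y(x) [8.0000e-03 7.1661e+01] z 74.6 z(x) [2.0000e-03 7.4475e+01]
top front 1 167 [-89.  -88.2 -77. ] 74.6
top front -1 22 [-88.6 -88.5 -83.9] 74.4
top bar 100 [71.7 76.1 80.5] slope [2.5000e-02 7.5189e+01] 74.3 z(y) [-1.0000e-03  7.4242e+01]
  ledge x [-73.7 -65.3 -57.4] y [42.7 51.3 59.9] z 58.1 74
  ledge x [-74.4 -72.5 -70.1] y [-43.2 -40.5 -38.5] z 58.2 7
toe 126 [-85.6 -80.2] [-27.    5.6  29.4] z 4.290725773595426
```

```bash
cat > plan.py <<'E'
from h import *
import sys
YAW=-7.25; F=np.array([.5300,.1803]); a=np.radians(YAW)
ex=np.array([np.cos(a),np.sin(a),0]); ey=np.array([-np.sin(a),np.cos(a),0]); ez=np.array([0,0,1.])
H=.0655
def pose(tipX,tipZ,th,Y=0.):  # mm, deg
    th=np.radians(th); t=np.cos(th)*ex-np.sin(th)*ez; n=np.sin(th)*ex+np.cos(th)*ez
    tip=np.r_[F,0]+tipX/1e3*ex+Y/1e3*ey+tipZ/1e3*ez
    O=tip-.082*t; return O+H*n, np.c_[-n,-t,np.cross(-n,-t)]
def inv():
    s=readout.get_state(); Rc=R.from_rotvec(s['tool_rot']).as_matrix(); t=-Rc[:,1]; n=-Rc[:,0]
    O=s['position']-H*n; tip=O+.082*t; d=tip-np.r_[F,0]
    print('NOW tipX %.1f Y %.1f tipZ %.1f th %.2f roll %.2f yawerr %.2f heelZ %.1f'%(d@ex*1e3,d@ey*1e3,tip[2]*1e3,-np.degrees(np.arcsin(t[2])),np.degrees(np.arcsin(Rc[2,2])),np.degrees(np.arctan2(t@ey,t@ex)),(O-.067*t)[2]*1e3),'ft',np.round(s['ft_force'],1).tolist(),'tq',np.round(s['torque'],2).tolist(),'w',round(float(s['grip_width']),3),'t',round(float(s['time']),2))
if __name__=='__main__':
    inv()
    for arg in sys.argv[1:]:
        v=[float(x) for x in arg.split(',')]; print(arg,end=' '); p,Rg=pose(*v)
        s=readout.get_state(); Rc=R.from_rotvec(s['tool_rot']).as_matrix()
        print('lin',(Rc.T@(p-s['position'])).round(4).tolist(),'twist',np.degrees(R.from_matrix(Rc.T@Rg).as_rotvec()).round(2).tolist())
E
python3 plan.py 67,120,9 67,62,9
```

```text
NOW tipX 86.3 Y -3.1 tipZ 185.1 th 0.07 roll -0.07 yawerr -0.56 heelZ 185.3 ft [-0.2, 0.9, -2.3] tq [0.05, 0.03, 0.02] w 0.178 t 9.15
67,120,9 lin [0.0532, 0.008, 0.0022] twist [-0.56, -0.02, 8.93]
67,62,9 lin [0.1112, 0.008, 0.0023] twist [-0.56, -0.02, 8.93]
```

```bash
python3 -m creep '[{"linear":[0.01,0.001,0],"twist":[0,0,1.5],"fingers":1},{"linear":[0.02,0.003,0.001],"twist":[-0.2,0,3.5],"fingers":1},{"linear":[0.03,0.005,0.001],"twist":[-0.4,0,5.5],"fingers":1},{"linear":[0.042,0.007,0.002],"twist":[-0.5,0,7.5],"fingers":1},{"linear":[0.053,0.008,0.002],"twist":[-0.5,0,8.9],"fingers":1},{"linear":[0.053,0.008,0.002],"twist":[-0.5,0,8.9],"fingers":1},{"linear":[0.053,0.008,0.002],"twist":[-0.5,0,8.9],"fingers":1}]' 40
python3 plan.py 67,64,9
python3 -c "
from h import *
snap('scene','s5')
c=cv2.imread('pics/s5.png')[160:320,230:410];cv2.imwrite('pics/s5c.png',cv2.resize(c,(675,600),interpolation=2))"
```

```text
time: 9.73
position: [0.5264, 0.1809, 0.1973]
tool_rot: [-1.03, 1.373, 1.231]
ft_force: [0.0, -0.2, -2.1]
grip_width: 0.179
NOW tipX 67.1 Y 0.1 tipZ 119.8 th 9.00 roll -0.05 yawerr 0.01 heelZ 143.1 ft [0.0, -0.2, -2.1] tq [-0.01, -0.31, -0.01] w 0.179 t 9.73
67,64,9 lin [0.0551, -0.0086, -0.0001] twist [0.01, -0.05, -0.0]
```

View pics/s5c.png

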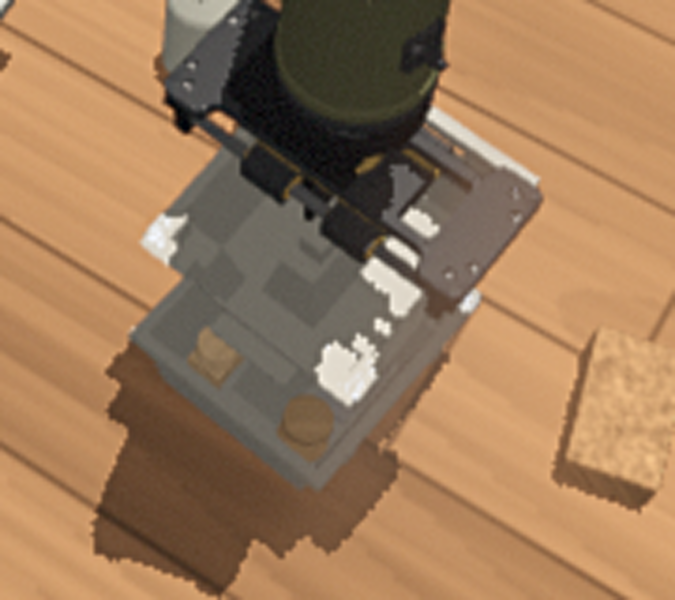

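```bash
python3 -m creep '[{"linear":[0.012,-0.002,0],"twist":[0,0,0],"fingers":1},{"linear":[0.026,-0.004,0],"twist":[0,0,0],"fingers":1},{"linear":[0.038,-0.006,0],"twist":[0,0,0],"fingers":1},{"linear":[0.048,-0.0075,0],"twist":[0,0,0],"fingers":1},{"linear":[0.053,-0.0083,0],"twist":[0,0,0],"fingers":1},{"linear":[0.055,-0.0086,0],"twist":[0,0,0],"fingers":1},{"linear":[0.055,-0.0086,0],"twist":[0,0,0],"fingers":1}]' 40
python3 plan.py 67,60,9 78,60,9
python3 - <<'E'
from h import *
from plan import *
im,d=snap('scene','s6')
c=im[160:320,230:410,::-1];cv2.imwrite('pics/s6c.png',cv2.resize(c,(675,600),interpolation=2))
P=cloud('scene',d).reshape(-1,3)-np.r_[F,0]
q=np.c_[P@ex,P@ey,P[:,2]]*1000
m=(abs(q[:,1])<45)&(q[:,0]>40)&(q[:,0]<110)&(q[:,2]>50)&(q[:,2]<110)
q=q[m]
for lo in range(-44,44,11):
    b=q[(q[:,1]>=lo)&(q[:,1]<lo+11)]; b=b[np.argsort(b[:,0])]
    print(lo,[(int(round(x)),int(round(z))) for x,_,z in b[::max(1,len(b)//22)]])
E
```

```text
time: 10.37
position: [0.5264, 0.1817, 0.1425]
tool_rot: [-1.031, 1.371, 1.232]
ft_force: [-0.4, -0.6, -2.5]
grip_width: 0.179
NOW tipX 67.1 Y 1.1 tipZ 65.1 th 8.92 roll 0.02 yawerr 0.10 heelZ 88.2 ft [-0.4, -0.6, -2.5] tq [0.0, -0.24, 0.03] w 0.179 t 10.37
67,60,9 lin [0.0049, -0.0007, -0.0009] twist [0.1, 0.01, 0.08]
78,60,9 lin [0.0032, -0.0116, -0.0009] twist [0.1, 0.01, 0.08]
-44 [(42, 100), (43, 93), (45, 105), (46, 98), (47, 105), (49, 101), (50, 98), (50, 89), (51, 106), (53, 105), (53, 93), (56, 106), (57, 99), (61, 99), (61, 89), (62, 99), (64, 107), (66, 103), (67, 103), (78, 74), (80, 75), (81, 76), (82, 77), (84, 75), (84, 75), (85, 67), (86, 74), (86, 74), (87, 75)]
-33 [(40, 85), (40, 77), (43, 72), (43, 89), (45, 88), (45, 80), (47, 72), (47, 70), (48, 73), (50, 83), (51, 70), (53, 74), (55, 82), (58, 73), (58, 86), (59, 68), (59, 83), (61, 86), (62, 72), (65, 71), (68, 67), (78, 73), (81, 76), (83, 77), (84, 76), (85, 77), (86, 76), (86, 70), (87, 74)]
-22 [(40, 73), (41, 71), (43, 69), (45, 71), (47, 73), (48, 71), (50, 73), (51, 71), (56, 69), (58, 67), (58, 69), (
[... 829 characters left out ...]
, (57, 68), (59, 78), (59, 88), (60, 70), (61, 68), (61, 85), (62, 68), (64, 72), (65, 68), (67, 69), (68, 68), (69, 67), (78, 72), (80, 73), (82, 76), (83, 78), (84, 74), (86, 66), (86, 72), (87, 74)]
22 [(40, 73), (41, 70), (43, 71), (44, 69), (47, 73), (49, 72), (51, 74), (58, 66), (58, 73), (59, 69), (59, 78), (60, 86), (61, 84), (62, 70), (64, 67), (66, 69), (69, 67), (70, 71), (79, 73), (82, 74), (82, 75), (84, 76), (85, 75), (86, 77), (87, 74)]
33 [(45, 101), (61, 86), (61, 94), (79, 75), (80, 75), (81, 74), (81, 77), (81, 73), (81, 71), (82, 75), (82, 77), (83, 74), (84, 76), (84, 74), (84, 74), (85, 74), (86, 75), (86, 68), (87, 75), (87, 70), (87, 78), (87, 73), (87, 75), (87, 68)]
```

View pics/s6c.png

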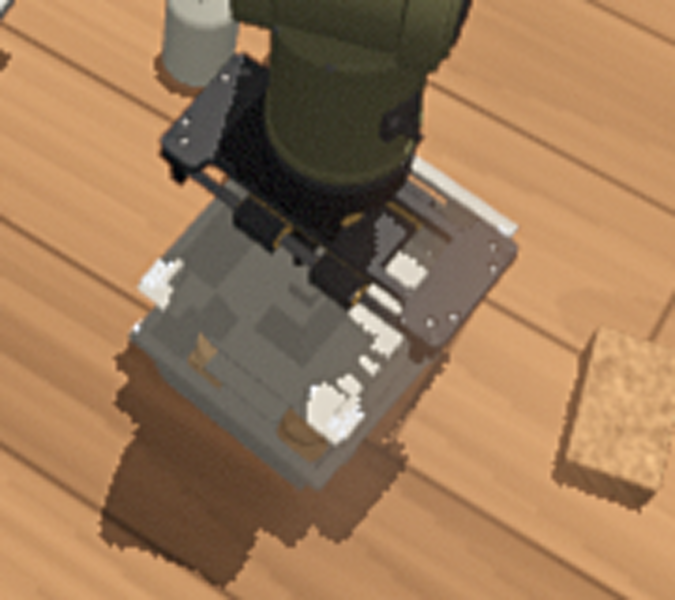

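```bash
python3 -m creep '[{"linear":[0.003,-0.0004,-0.0009],"twist":[0.1,0,0],"fingers":1},{"linear":[0.005,-0.0007,-0.0009],"twist":[0.1,0,0.1],"fingers":1},{"linear":[0.005,-0.0007,-0.0009],"twist":[0.1,0,0.1],"fingers":1},{"linear":[0.005,-0.0007,-0.0009],"twist":[0.1,0,0.1],"fingers":1}]' 40
python3 plan.py 74,60,9 79,60,9 84,60,9
```

```text
time: 10.75
position: [0.5265, 0.1808, 0.1379]
tool_rot: [-1.029, 1.372, 1.232]
ft_force: [0.1, -0.3, -2.3]
grip_width: 0.182
NOW tipX 67.2 Y 0.1 tipZ 60.4 th 8.99 roll 0.03 yawerr -0.01 heelZ 83.7 ft [0.1, -0.3, -2.3] tq [0.04, -0.25, 0.01] w 0.182 t 10.75
74,60,9 lin [-0.0007, -0.0068, -0.0] twist [-0.01, 0.03, 0.01]
79,60,9 lin [-0.0014, -0.0117, -0.0] twist [-0.01, 0.03, 0.01]
84,60,9 lin [-0.0022, -0.0167, -0.0] twist [-0.01, 0.03, 0.01]
```

```bash
python3 -m creep '[{"linear":[-0.0002,-0.002,0],"twist":[0,0,0],"fingers":1},{"linear":[-0.0004,-0.004,0],"twist":[0,0,0],"fingers":1},{"linear":[-0.0006,-0.006,0],"twist":[0,0,0],"fingers":1},{"linear":[-0.0009,-0.008,0],"twist":[0,0,0],"fingers":1},{"linear":[-0.0012,-0.010,0],"twist":[0,0,0],"fingers":1},{"linear":[-0.0012,-0.010,0],"twist":[0,0,0],"fingers":1}]' 40
python3 plan.py 78,60,9 83,60,9
python3 -c "
from h import *
snap('scene','s7')
c=cv2.imread('pics/s7.png')[160:320,230:410];cv2.imwrite('pics/s7c.png',cv2.resize(c,(675,600),interpolation=2))"
```

```text
time: 11.25
position: [0.5369, 0.1794, 0.1375]
tool_rot: [-1.029, 1.372, 1.231]
ft_force: [0.1, -0.3, -1.8]
grip_width: 0.182
NOW tipX 77.8 Y -0.1 tipZ 60.0 th 8.97 roll 0.02 yawerr -0.03 heelZ 83.2 ft [0.1, -0.3, -1.8] tq [0.03, -0.26, -0.01] w 0.182 t 11.25
78,60,9 lin [-0.0001, -0.0002, 0.0] twist [-0.03, 0.02, 0.03]
83,60,9 lin [-0.0009, -0.0052, 0.0] twist [-0.03, 0.02, 0.03]
```

View pics/s7c.png

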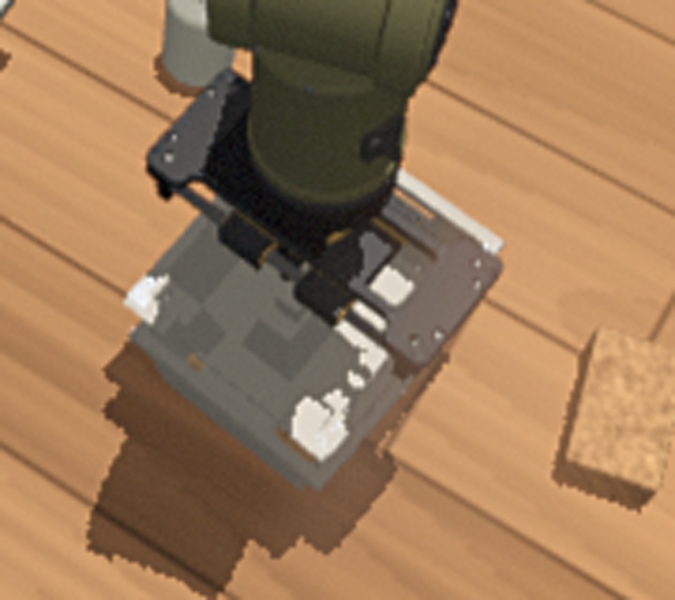

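```bash
python3 -m creep '[{"linear":[-0.0003,-0.0015,0],"twist":[0,0,0],"fingers":1},{"linear":[-0.0005,-0.003,0],"twist":[0,0,0],"fingers":1},{"linear":[-0.0008,-0.0045,0],"twist":[0,0,0],"fingers":1},{"linear":[-0.001,-0.006,0],"twist":[0,0,0],"fingers":1},{"linear":[-0.001,-0.006,0],"twist":[0,0,0],"fingers":1}]' 40
python3 plan.py 84,59,9 84.5,59,7 
python3 - <<'E'
from plan import *
im,d=snap('scene','s8')
c=im[160:320,230:410,::-1];cv2.imwrite('pics/s8c.png',cv2.resize(c,(675,600),interpolation=2))
P=cloud('scene',d).reshape(-1,3)-np.r_[F,0]
q=np.c_[P@ex,P@ey,P[:,2]]*1000
for lo in range(-44,44,8):
    b=q[(q[:,1]>=lo)&(q[:,1]<lo+8)&(q[:,0]>60)&(q[:,0]<115)&(q[:,2]>20)&(q[:,2]<100)]; b=b[np.argsort(b[:,0])]
    print(lo,[(int(round(x)),int(round(z))) for x,_,z in b[::max(1,len(b)//18)]])
E
```

```text
time: 11.72
position: [0.5428, 0.1786, 0.1375]
tool_rot: [-1.029, 1.372, 1.231]
ft_force: [0.1, -0.7, -2.2]
grip_width: 0.182
NOW tipX 83.7 Y -0.0 tipZ 60.1 th 8.98 roll 0.02 yawerr -0.02 heelZ 83.3 ft [0.1, -0.7, -2.2] tq [-0.0, -0.26, 0.03] w 0.182 t 11.72
84,59,9 lin [0.001, -0.0005, 0.0] twist [-0.02, 0.03, 0.02]
84.5,59,7 lin [0.0038, 0.0013, 0.0] twist [-0.02, 0.03, -1.98]
-44 [(61, 96), (65, 98), (69, 98), (72, 98), (72, 26), (73, 26), (75, 96), (78, 73), (79, 98), (79, 94), (80, 86), (80, 73), (80, 73), (81, 77), (82, 74), (82, 98), (83, 75), (83, 97), (84, 75), (84, 74), (84, 74), (85, 68), (86, 75), (86, 72), (86, 70), (86, 75), (87, 78)]
-36 [(60, 73), (62, 72), (63, 73), (64, 69), (65, 94), (67, 79), (67, 84), (68, 88), (71, 83), (73, 94), (75, 85), (76, 80), (77, 79), (79, 76), (80, 74), (83, 76), (85, 75), (86, 69)]
-28 [(60, 67), (62, 65), (62, 65), (64, 63), (66, 66), (68, 67), (68, 69), (73, 22), (74, 68), (77, 84), (78, 82), (80, 76), (81, 76), (82, 74), (82, 73), (84, 74), (85, 78), (85, 62), (86, 58), (87, 62), (87, 74)]
-20 [(61, 69), (61, 68), (62, 62), (64, 65)
[... 1049 characters left out ...]
), (62, 69), (64, 65), (64, 69), (67, 64), (68, 66), (74, 68), (74, 65), (75, 66), (76, 67), (76, 81), (78, 80), (79, 73), (80, 72), (83, 74), (84, 77), (85, 76), (85, 61), (86, 63), (86, 61), (87, 71), (87, 64)]
28 [(62, 70), (62, 63), (64, 65), (67, 65), (68, 66), (72, 23), (72, 22), (73, 29), (74, 31), (74, 29), (75, 80), (77, 80), (77, 84), (78, 72), (79, 75), (81, 77), (81, 72), (82, 77), (82, 75), (83, 75), (84, 75), (84, 74), (85, 72), (85, 68), (85, 74), (86, 69), (86, 68), (86, 67), (87, 78), (87, 74)]
36 [(73, 22), (73, 28), (74, 29), (74, 28), (79, 72), (79, 74), (80, 72), (82, 75), (82, 76), (83, 76), (84, 76), (84, 74), (85, 74), (85, 75), (85, 66), (86, 72), (86, 69), (87, 75)]
```

View pics/s8c.png

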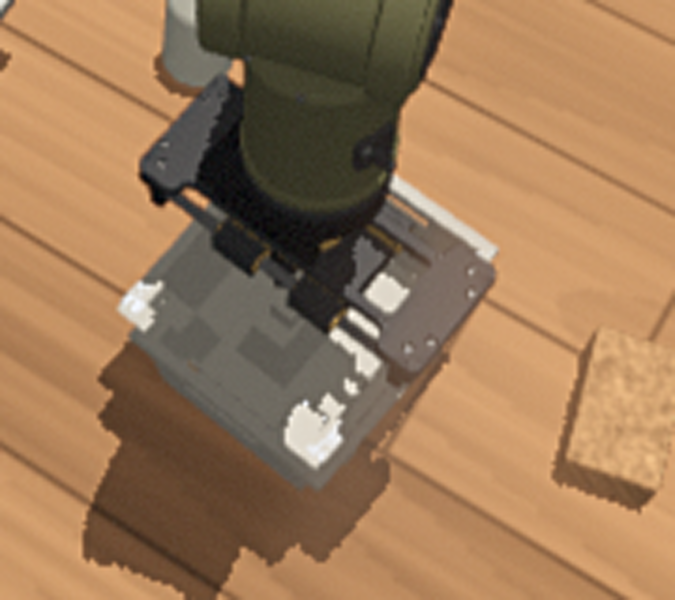

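```bash
python3 plan.py 83.5,59,9 83.5,59,6 83.5,59,4.5 83.5,59,3
```

```text
NOW tipX 83.5 Y 0.0 tipZ 60.0 th 8.99 roll 0.02 yawerr -0.02 heelZ 83.3 ft [-0.4, -0.2, -1.5] tq [-0.03, -0.23, 0.04] w 0.177 t 11.77
83.5,59,9 lin [0.001, -0.0002, -0.0] twist [-0.02, 0.02, 0.01]
83.5,59,6 lin [0.0054, 0.0031, -0.0] twist [-0.02, 0.02, -2.99]
83.5,59,4.5 lin [0.0076, 0.0047, -0.0] twist [-0.02, 0.02, -4.49]
83.5,59,3 lin [0.0099, 0.0062, -0.0] twist [-0.02, 0.02, -5.99]
```

```bash
python3 -m creep '[{"linear":[0.001,-0.0002,0],"twist":[0,0,0],"fingers":1},{"linear":[0.0025,0.0009,0],"twist":[0,0,-1],"fingers":1},{"linear":[0.0039,0.002,0],"twist":[0,0,-2],"fingers":1},{"linear":[0.0054,0.0031,0],"twist":[0,0,-3],"fingers":1},{"linear":[0.0069,0.0042,0],"twist":[0,0,-4],"fingers":1},{"linear":[0.0084,0.0052,0],"twist":[0,0,-5],"fingers":1},{"linear":[0.0099,0.0062,0],"twist":[0,0,-6],"fingers":1},{"linear":[0.0099,0.0062,0],"twist":[0,0,-6],"fingers":1}]' 40
python3 plan.py 83.5,58.5,2 83.5,58.5,1 83.5,58,0
```

```text
time: 12.43
position: [0.5336, 0.1802, 0.1286]
tool_rot: [-1.088, 1.301, 1.155]
ft_force: [-0.2, 0.0, -3.0]
grip_width: 0.18
NOW tipX 82.1 Y 0.5 tipZ 58.9 th 2.98 roll 0.04 yawerr 0.06 heelZ 66.7 ft [-0.2, 0.0, -3.0] tq [0.02, -0.08, -0.01] w 0.18 t 12.43
83.5,58.5,2 lin [0.0018, -0.0004, -0.0004] twist [0.06, 0.04, -0.98]
83.5,58.5,1 lin [0.0032, 0.0008, -0.0004] twist [0.06, 0.04, -1.98]
83.5,58,0 lin [0.0052, 0.0018, -0.0004] twist [0.06, 0.04, -2.98]
```

```bash
python3 - <<'E'
from plan import *
snap('scene','s9');snap('top','t9')
a=cv2.imread('pics/s9.png')[170:310,230:390];b=cv2.imread('pics/t9.png')[130:250,130:250]
cv2.imwrite('pics/st9.png',np.hstack([cv2.resize(a,(440,385),interpolation=2),cv2.resize(b,(360,385),interpolation=2)]))
inv()
E
```

```text
NOW tipX 83.0 Y 0.3 tipZ 59.2 th 2.98 roll 0.04 yawerr 0.02 heelZ 67.0 ft [-0.8, -0.5, -2.1] tq [-0.01, -0.07, -0.01] w 0.183 t 12.53
```

View pics/st9.png

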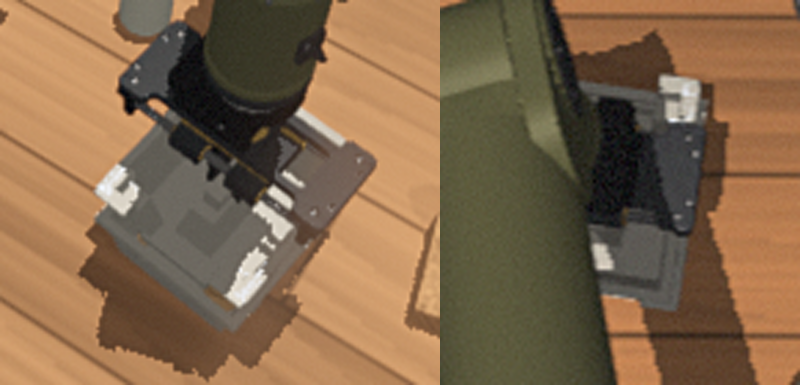

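Held bin sits squarely over the filled one, toe under the bar. Next I'll let the heel down slowly.

```bash
python3 -m creep '[{"linear":[0.001,0.0003,-0.0003],"twist":[0,0,-0.5],"fingers":1},{"linear":[0.0018,0.0005,-0.0003],"twist":[0,0,-1],"fingers":1},{"linear":[0.0025,0.0009,-0.0003],"twist":[0,0,-1.5],"fingers":1},{"linear":[0.0033,0.0013,-0.0003],"twist":[0,0,-2],"fingers":1},{"linear":[0.0033,0.0013,-0.0003],"twist":[0,0,-2],"fingers":1}]' 40
python3 plan.py 83.5,58,0.5 83.5,58,0
```

```text
time: 12.95
position: [0.5328, 0.1797, 0.1252]
tool_rot: [-1.106, 1.278, 1.129]
ft_force: [-0.5, -0.1, -1.9]
grip_width: 0.181
NOW tipX 83.6 Y -0.2 tipZ 58.3 th 1.00 roll 0.02 yawerr 0.01 heelZ 60.9 ft [-0.5, -0.1, -1.9] tq [0.01, 0.03, -0.05] w 0.181 t 12.95
83.5,58,0.5 lin [0.001, 0.0007, 0.0002] twist [0.01, 0.02, -0.5]
83.5,58,0 lin [0.0017, 0.0013, 0.0002] twist [0.01, 0.02, -1.0]
```

```bash
python3 -m creep '[{"linear":[0.0005,0.0003,0],"twist":[0,0,-0.25],"fingers":1},{"linear":[0.001,0.0006,0],"twist":[0,0,-0.5],"fingers":1},{"linear":[0.0014,0.001,0],"twist":[0,0,-0.75],"fingers":1},{"linear":[0.0017,0.0013,0],"twist":[0,0,-1],"fingers":1},{"linear":[0.0017,0.0013,0],"twist":[0,0,-1],"fingers":1}]' 40
python3 plan.py 83.5,57,0
```

```text
time: 13.37
position: [0.5317, 0.1799, 0.1237]
tool_rot: [-1.115, 1.266, 1.116]
ft_force: [0.8, 0.0, -2.0]
grip_width: 0.178
NOW tipX 83.8 Y -0.2 tipZ 58.2 th -0.00 roll 0.03 yawerr 0.00 heelZ 58.2 ft [0.8, 0.0, -2.0] tq [0.09, 0.03, 0.02] w 0.178 t 13.37
83.5,57,0 lin [0.0012, 0.0003, 0.0002] twist [0.0, 0.03, 0.0]
```

```bash
python3 -m creep '[{"linear":[0.0005,0,0],"twist":[0,0,0],"fingers":1},{"linear":[0.001,0,0],"twist":[0,0,0],"fingers":1},{"linear":[0.001,0,0],"twist":[0,0,0],"fingers":1}]' 40; python3 plan.py
python3 -m creep '[{"linear":[0.0005,0,0],"twist":[0,0,0],"fingers":1},{"linear":[0.0005,0,0],"twist":[0,0,0],"fingers":1}]' 40;python3 plan.py
```

```text
time: 13.62
position: [0.532, 0.18, 0.1234]
tool_rot: [-1.115, 1.266, 1.116]
ft_force: [-1.4, -0.4, 3.0]
grip_width: 0.182
NOW tipX 84.0 Y 0.0 tipZ 57.9 th 0.01 roll 0.05 yawerr -0.00 heelZ 57.9 ft [-1.4, -0.4, 3.0] tq [-0.07, 0.54, 0.02] w 0.182 t 13.62
time: 13.78
position: [0.532, 0.1801, 0.1234]
tool_rot: [-1.115, 1.266, 1.116]
ft_force: [-3.5, -0.6, 5.9]
grip_width: 0.183
NOW tipX 84.0 Y 0.1 tipZ 57.9 th 0.01 roll 0.06 yawerr -0.00 heelZ 57.9 ft [-3.5, -0.6, 5.9] tq [-0.15, 0.79, 0.02] w 0.183 t 13.78
```

```bash
python3 -m creep '[{"linear":[-0.0006,0.0005,0],"twist":[0,0,0],"fingers":1},{"linear":[-0.0008,0.0008,0],"twist":[0,0,0],"fingers":1}]' 40; python3 plan.py
python3 - <<'E'
from plan import *
im,d=snap('scene','s10');
a=im[170:310,230:390,::-1]
cv2.imwrite('pics/s10c.png',cv2.resize(a,(685,600),interpolation=2))
P=cloud('scene',d).reshape(-1,3)-np.r_[F,0]
q=np.c_[P@ex,P@ey,P[:,2]]*1000
for lo in range(-36,36,12):
    b=q[(q[:,1]>=lo)&(q[:,1]<lo+12)&(q[:,0]>60)&(q[:,0]<115)&(q[:,2]>20)&(q[:,2]<100)]; b=b[np.argsort(b[:,0])]
    print(lo,[(int(round(x)),int(round(z))) for x,_,z in b[::max(1,len(b)//24)]])
E
```

```text
time: 13.95
position: [0.5319, 0.18, 0.1234]
tool_rot: [-1.116, 1.264, 1.114]
ft_force: [1.3, -0.5, -0.1]
grip_width: 0.179
NOW tipX 84.1 Y -0.0 tipZ 58.1 th -0.10 roll 0.06 yawerr -0.01 heelZ 57.8 ft [1.3, -0.5, -0.1] tq [0.0, -0.18, -0.02] w 0.179 t 13.95
-36 [(61, 61), (62, 85), (63, 67), (63, 61), (64, 64), (65, 60), (65, 83), (65, 62), (66, 81), (67, 77), (69, 85), (72, 62), (72, 60), (72, 76), (73, 75), (73, 63), (73, 81), (74, 68), (74, 73), (75, 76), (76, 84), (78, 74), (80, 76), (81, 71), (81, 76), (83, 76), (84, 73), (84, 75), (84, 61), (86, 76), (86, 73), (87, 70), (87, 69), (87, 77)]
-24 [(61, 60), (62, 62), (63, 63), (63, 59), (65, 65), (72, 76), (73, 64), (73, 62), (73, 73), (74, 72), (74, 71), (75, 75), (78, 70), (79, 75), (81, 77), (81, 73), (82, 72), (84, 71), (84, 77), (85, 77), (85, 60), (86, 76), (86, 68), (86, 63), (86, 73), (87, 73), (87, 71)]
-12 [(60, 63), (61, 60), (62, 61), (63, 62), (63, 63), (65, 61), (65, 61), (72, 60), (73, 65), (73, 77), (74, 79), (74, 70), (74, 74), (75, 81), (75, 79), (79, 75), (80, 72), (81, 72), (81, 74), (83, 74), (84, 59), (84, 59
[... 273 characters left out ...]
), (84, 75), (84, 74), (84, 60), (85, 72), (86, 65), (86, 60), (86, 63), (86, 76), (86, 73), (87, 76), (88, 62)]
12 [(60, 60), (61, 58), (62, 62), (63, 60), (64, 60), (65, 61), (72, 76), (72, 61), (73, 77), (73, 22), (73, 68), (73, 78), (74, 73), (75, 79), (77, 82), (79, 72), (79, 77), (80, 72), (81, 73), (83, 76), (84, 74), (84, 76), (85, 61), (85, 60), (85, 68), (86, 56), (86, 65), (86, 61), (86, 74), (87, 58), (87, 77)]
24 [(61, 60), (62, 60), (64, 60), (72, 21), (73, 62), (73, 23), (73, 65), (73, 65), (73, 75), (74, 31), (74, 73), (75, 78), (75, 78), (78, 72), (79, 73), (80, 74), (82, 78), (83, 75), (83, 77), (84, 76), (85, 75), (86, 65), (86, 75), (86, 72), (86, 67), (87, 60), (87, 75)]
```

View pics/s10c.png

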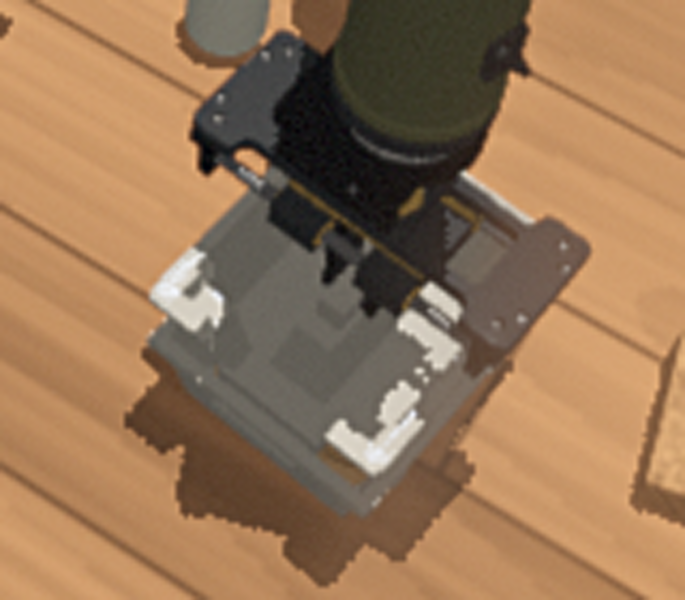

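```bash
python3 -m creep '[{"linear":[0,0,0],"twist":[0,0,0],"fingers":0.6},{"linear":[0,0,0],"twist":[0,0,0],"fingers":0.5},{"linear":[0,0,0],"twist":[0,0,0],"fingers":0.3},{"linear":[0,0,0],"twist":[0,0,0],"fingers":0.2},{"linear":[0,0,0],"twist":[0,0,0],"fingers":0.1},{"linear":[0,0,0],"twist":[0,0,0],"fingers":0.1}]' 10; python3 plan.py
```

```text
time: 14.5
position: [0.5312, 0.1799, 0.1231]
tool_rot: [-1.115, 1.266, 1.115]
ft_force: [-0.7, 0.6, 0.2]
grip_width: 0.421
NOW tipX 83.2 Y -0.3 tipZ 57.6 th 0.00 roll 0.02 yawerr -0.01 heelZ 57.6 ft [-0.7, 0.6, 0.2] tq [0.04, 0.03, 0.01] w 0.421 t 14.5
```

```bash
python3 -m creep '[{"linear":[-0.01,0,0],"twist":[0,0,0],"fingers":0.1},{"linear":[-0.03,0,0],"twist":[0,0,0],"fingers":0.1},{"linear":[-0.06,0,0],"twist":[0,0,0],"fingers":0.1},{"linear":[-0.09,0,0],"twist":[0,0,0],"fingers":0.1},{"linear":[-0.12,0,0],"twist":[0,0,0],"fingers":0.1},{"linear":[-0.15,0,0],"twist":[0,0,0],"fingers":0.1},{"linear":[-0.15,0.03,0],"twist":[0,0,0],"fingers":0.1},{"linear":[-0.15,0.06,0],"twist":[0,0,0],"fingers":0.1}]' 10; python3 plan.py
python3 - <<'E'
from h import *
s=readout.get_state();Rc=R.from_rotvec(s['tool_rot']).as_matrix(); print((Rc.T@[-.03,.22,.02]).round(3))
E
```

```text
time: 15.17
position: [0.4731, 0.1872, 0.2762]
tool_rot: [-1.114, 1.262, 1.111]
ft_force: [-1.5, 1.5, -0.0]
grip_width: 0.449
NOW tipX 25.0 Y -0.4 tipZ 211.0 th -0.26 roll 0.16 yawerr -0.17 heelZ 210.4 ft [-1.5, 1.5, -0.0] tq [0.08, 0.04, 0.02] w 0.449 t 15.17
[-0.02   0.058  0.214]
```

Next I'll move off to the left so both cameras can see the stack.

```bash
python3 -m creep '[{"linear":[-0.005,0.007,0.025],"twist":[0,0,0],"fingers":0.1},{"linear":[-0.01,0.014,0.05],"twist":[0,0,0],"fingers":0.1},{"linear":[-0.015,0.021,0.08],"twist":[0,0,0],"fingers":0.1},{"linear":[-0.02,0.03,0.11],"twist":[0,0,0],"fingers":0.1},{"linear":[-0.02,0.037,0.14],"twist":[0,0,0],"fingers":0.1},{"linear":[-0.02,0.045,0.17],"twist":[0,0,0],"fingers":0.1},{"linear":[-0.02,0.05,0.2],"twist":[0,0,0],"fingers":0.1},{"linear":[-0.02,0.055,0.23],"twist":[0,0,0],"fingers":0.1}]' 10
python3 - <<'E'
from plan import *
for n in('scene','top'):
    im,d=snap(n,n+'11'); P=cloud(n,d).reshape(-1,3)
    for nm,c,yaw,z0 in(('upper',(.5323,.1796),172.75,.058),('low',(.5151,-.1889),2.4,0)):
        a=np.radians(yaw); Rm=np.array([[np.cos(a),np.sin(a)],[-np.sin(a),np.cos(a)]])
        q=np.c_[(P[:,:2]-c)@Rm.T,P[:,2]-z0]*1000
        q=q[(abs(q[:,0])<100)&(abs(q[:,1])<90)]; t=abs(q[:,2]-75)<6
        b=q[t&(abs(q[:,1])<55)&(q[:,0]>60)]; print(n,nm,'bar',np.median(b[:,0]).round(1),np.polyfit(b[:,1],b[:,0],1).round(3),'z',np.median(b[:,2]).round(2),'z(y)',np.polyfit(b[:,1],b[:,2],1).round(3))
        for s in(1,-1):
            b=q[t&(s*q[:,1]>55)&(abs(q[:,0])<60)]; print('   side',s,np.median(b[:,1]).round(1),'sl',np.polyfit(b[:,0],b[:,1],1)[0].round(3),'z',np.median(b[:,2]).round(2),'z(x)',np.polyfit(b[:,0],b[:,2],1)[0].round(4))
a=cv2.imread('pics/scene11.png')[170:310,230:390];b=cv2.imread('pics/top11.png')[130:250,130:250]
cv2.imwrite('pics/st11.png',np.hstack([cv2.resize(a,(440,385),interpolation=2),cv2.resize(b,(360,385),interpolation=2)]))
c=np.hstack([cv2.imread('pics/scene11.png'),cv2.imread('pics/top11.png')]);cv2.imwrite('pics/full11.png',cv2.resize(c,(800,300)))
E
```

```text
time: 15.83
position: [0.4458, 0.424, 0.2943]
tool_rot: [-1.115, 1.265, 1.116]
ft_force: [0.2, -0.0, 0.6]
grip_width: 0.45
scene upper bar 76.8 [-1.0000e-03  7.7205e+01] z 73.59 z(y) [-4.0000e-03  7.3467e+01]
   side 1 69.4 sl 0.004 z 74.09 z(x) 0.0019
   side -1 -71.4 sl -0.001 z 74.27 z(x) 0.0046
scene low bar 81.7 [-7.000e-03  8.125e+01] z 74.2 z(y) [2.0000e-03 7.4327e+01]
   side 1 73.2 sl 0.009 z 74.16 z(x) -0.0053
   side -1 -67.0 sl -0.001 z 74.05 z(x) 0.0023
top upper bar 76.3 [-1.0000e-03  7.6375e+01] z 74.88 z(y) [-2.0000e-03  7.4645e+01]
   side 1 72.5 sl -0.002 z 75.16 z(x) 0.0005
   side -1 -68.3 sl -0.002 z 74.46 z(x) -0.0007
top low bar 80.6 [-4.0000e-03  8.0671e+01] z 75.5 z(y) [7.0000e-03 7.5105e+01]
   side 1 70.6 sl 0.008 z 75.77 z(x) 0.0031
   side -1 -70.0 sl -0.003 z 75.21 z(x) 0.0078
```

View pics/st11.png

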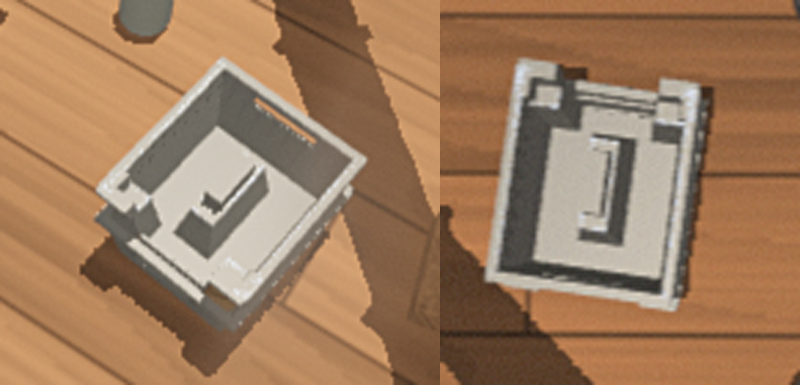

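View pics/full11.png

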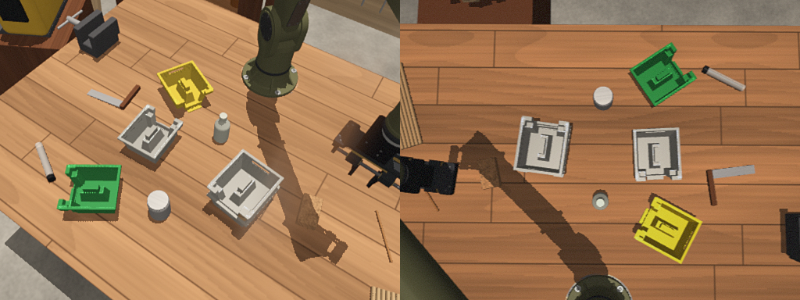

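```bash
python3 -c "
from h import *
print(job.close_job())"
```

```text
the job is handed in; nothing more can be done
None
```

The upper empty bin is stacked on the filled bin, turned half round, with its toe hooked under the rear rim bar. The gripper let go and moved well clear, and I handed the job in at about 16 s.

- **Grasp:** My first grip was too low. It closed on the wider part of the grip, at about 21 mm. I opened, rose about 6 mm and regripped on the 16 mm rib before lifting.
- **Set-down:** The toe went in tipped 9° with no contact force. After levelling, the bin met the ledges at about 8 N, and I relieved that before opening the fingers.
- **Last checks:**
  - Both cameras show the stacked bin level, with rim slopes of 0.5% or less, and at the 58 mm stack height to about 1 mm.
  - The two cameras differ by 1–3 mm, most of all sideways.
  - The bin sits about 4 mm past centred towards the filled bin's rear bar, within the 6.5 mm allowed.
  - The lower empty bin stands within about 2 mm of where it was, and the other things look undisturbed.
- **Not checked:** The filled bin's position was not measured again after release. During set-down its bar still read where it had been. The finished parts are hidden under the stacked bin, so I could not see them again. The front ledges were hidden too, so I judged the seating there from height, level and force.

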